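# Fit the snap ring over the grinder axle and hold it spread

### The arm

A 6-joint arm with a two-finger parallel gripper is mounted at the origin on the work surface. World frame = base frame: x ahead of the robot, y to its left, z up, the work surface at z = 0. Lengths are in m, angles in rad, forces in N, time in s.
With the tool pointing down it reaches from about 0.35 to 0.775 m from the base axis. Payload 7.3 kg.
Tool frame: the origin (TCP) lies at the very end of the fingers, on their centre line; the grasp point (between the pads) lies 19 mm behind it; z points along the fingers, y is the line along which they close (so a half turn about z gives the same grasp; the last joint's range is limited). The gripper opens to 92 mm and grips with 3 to 60 N. Pads are 19 mm wide; open, the fingers measure 130 mm over their backs; the gripper's body (75 mm by 190 mm) begins 47 mm behind the grasp point.
Start: joints at [-1.44, 0.342, 1.524, -0, 1.275, -0.146], TCP at [0.143, -0.505, 0.227] pointing down, gripper open.
Joint ranges: [-2.53, 2.53], [-0.77, 2.02], [0.04, 2.7], [-1, 4.14], [0.28, 2.66], [-3.11, 3.11]. Speed limits (rad/s): [2.57, 2.57, 3.14, 3.14, 3.14, 3.14].

### API

Orientations are given as a unit quaternion [x, y, z, w].
In Python, from plant import bot gives the robot as it stands.
- The arm moves only by the tool drive_effector, called after ">>>" as name(argument=value, ...) on one line, values as JSON. Schema: {"type":"object","properties":{"rows":{"type":"object","properties":{"motion":{"type":"array","items":{"type":"array","items":{"type":"number"},"minItems":5,"maxItems":5},"minItems":1,"maxItems":10}},"additionalProperties":false,"required":["motion"]},"squeeze":{"type":"number"},"only":{"type":"string"},"quiet":{"type":"boolean"},"lines":{"type":"string"}},"required":["rows"],"additionalProperties":false}. rows is an object whose key "motion" holds a list of rows, 1 to 10 of them, each of 5 numbers: dx, dy, dz in mm, then a turn about the tool's z in units of 0.25 rad, then the opening from 0.0 (shut) to 1.0 (fully open); each row is the pose to reach, as a shift and turn from the pose commanded when the call began, along the tool's axes at that moment; what a row does not reach only later rows make up. A row lasts 1/10 s, in which the tool goes at most 0.05 m and 0.15 rad, less where a joint would pass 70% of its speed; a pose out of reach is approached as far as the arm can. The fingers move at their own pace and stop on an object; squeeze is the grip in N (left out, the last holds). Time passes only in rows, so rows that do not move let the fingers close. The tool returns the time, the measured TCP pose, the force, the opening and the grip force at its end. only (a regular expression) keeps the lines of the reply that match it, lines (a string "A,B") keeps lines A to B, and quiet returns only ok. Input that does not fit is refused with a message, and nothing moves.
- bot.observe(): the state, without advancing time (a new reading comes with each control period).
- bot.grab_frame(name): name is "scene" or "top" or "wrist"; returns the picture (480x640x3 uint8, red, green, blue); there is no depth.
- bot.camera_params(name): a dict with "K" (3x3 intrinsics, pixels), "extrinsics" (4x4, takes a point from world to camera coordinates). Camera axes: x right, y up, looking along -z (the intrinsics and any distortion apply to the point x, -y, -z); pixel columns grow to the right and rows downward; lengths in m; the calibration is good to about 2 mm. A picture is of the moment at which its call begins: read the wrist's pose just before it. camera_params takes no time and is no camera call; for the wrist camera it gives the pose at the moment of the call.
- bot.job_done(): hands the job in; it is judged then, once.
The state is a dict: "time": time; "joint_positions": joint angles; "joint_vel": joint speeds; "effort": joint torques, N m; "position": TCP position; "tool_rot": TCP orientation; "wrist_force": force on the tool from outside, world axes, zero at the start; "moment": the same for the moment, N m; "grip_width": opening from 0.0 (shut) to 1.0 (fully open); "gripper_force": force on a finger pad.
Only numpy, scipy, OpenCV 4.12 (cv2) and the standard library are available. Lean on these libraries where they do the work, as an engineer would, in place of code of your own. Each camera call takes 0.05 s, during which the arm holds its last target. There are 200 camera calls.

### The job

Swing the yellow keeper bar of the grinder axle fixture shut until it clicks into its detent. Then take the snap ring pliers from their stand, squeeze the red grips fully to spread the brass ring above the axle, and lower it upright, without forcing it, into the dark groove just above the blue hub. Finish while still holding: grips squeezed, spread ring centred inside the groove and not leaning on the hub or axle, keeper still shut, and the tin, burr block and sanding roll left alone.

Things in the scene. Friction and masses are not known exactly. Their poses are not given: they have to be found in the camera images.
- fixture: grey fixture (base 190 x 112 mm) fixed to the bench, carrying the upright axle stub, blue hub and keeper bar; origin at bench height under the axle's axis, z up. Within 60 mm of the axle only the keeper bar (top 56 mm up), its knob (90 mm) and hub stop (56 mm) stand higher than the hub's face, all on the +y side.
- groove (a point): middle of the dark groove (9 mm tall, 24 mm across) on the axle, 49.5 mm above the bench; axes as the fixture's. Just below it is the flat face of the blue hub (84 mm across, 45 mm above the bench); above it the axle is 28 mm across for 9 mm, then tapers to 19 mm at its top, 70 mm above the bench.
- keeper (a joint): angle of the keeper bar (rad): 0 = shut in its detent, grows as it opens, up to 1.3 (clockwise seen from above); starts well open. It swings level and stays where it is left; a sprung ball in the last 0.1 rad is passed with about 4 N at the knob, then holds the bar shut.
- hinge (a point): centre of the keeper's vertical hinge pin, 51 mm above the bench, at mid-thickness of the bar; axes as the fixture's. It lies at (+70, +32) mm from the axle in those axes.
- knob (a point): centre of the upright black round knob (16 mm across, 34 mm tall) on the free end of the yellow bar (12 mm wide, 10 mm thick), 135 mm from the hinge, 80 mm above the bench; bar top 24 mm below this point, knob top 10 mm above it. Its x axis points along the bar to the hinge. At angle 0 the bar lies along the fixture's x and the knob is at (-65, +32) mm from the axle.
- pliers: snap ring pliers, about 0.25 kg, 146 mm tall, upright, tips down, in a wooden stand; origin: middle of the underside of the dark flange (30 x 80 x 6 mm), which rests 70 mm above the bench on two posts within 6 mm high lips: lift straight up 60 mm or more to clear. z points up to the grips, the grips lie on +y and -y, the ring to +x of the tips.
- grip (a point): middle between the two red grips, 75 mm above the flange's underside; axes as the pliers'. The grips are flat parallel pads 20 mm wide, 50 mm tall; outer faces 60 mm apart in y at rest, 49 mm fully squeezed, each moving on its own spring. They start to move at about 4 N each and reach the stop at 9 N; 20 to 40 N holds them on the stop and carries the pliers.
- ring_center (a point): centre of the brass snap ring, at mid-thickness (3 mm thick); 19 mm to +x of and 118.5 mm below point grip at any spread. The ring stays on the tips. Hole 25 mm at rest (too small for the axle), about 32 mm fully spread; 33 mm wide outside, 44 spread. Lugs and tips lie on its -x side, to 26 mm from its centre: keep them off the keeper bar by turning the pliers' x near the fixture's x.
- squeeze_l (a joint): inward travel (m) of the grip on the pliers' +y side: 0 at rest, 0.0055 fully squeezed on its stop (that half of the ring fully spread); springs back when let go.
- squeeze_r (a joint): inward travel (m) of the grip on the pliers' -y side: 0 at rest, 0.0055 fully squeezed on its stop (that half of the ring fully spread); springs back when let go.
- wax_tin: bystander: aluminium tin, 66 mm across, 50 mm tall, origin at its underside
- burr_block: bystander: wooden block 60 x 90 x 35 mm with upright burrs, about 70 mm tall in all, origin at its underside
- sanding_roll: bystander: red sanding ring 64 mm across, 30 mm tall, origin at its underside

How it is judged:
On the way, in this order (a step that is already met when the one before it is completed fails the run):
1. the keeper bar is shut in its detent (value of joint keeper below 0.035 rad and velocity of joint keeper above -0.1 rad/s), for 0.2 s.
2. the ring is held spread above the top of the axle (value of joint each of squeeze_l, squeeze_r above 0.0045 m and horizontal distance between ring_center and groove below 0.015 m and z of ring_center in the frame of groove above 0.0215 m), for 0.1 s.
At the end, for the whole second after the job is handed in: keeper shut (0.035 rad); fingers holding the pliers squeezed (each grip 4.5 of 5.5 mm or more); ring centre within 3.5 mm of the axle axis and of the groove's mid-height; pliers upright within 0.12 rad, still, pressing on the fixture with under 6 N (value of joint keeper below 0.035 rad and value of joint each of squeeze_l, squeeze_r above 0.0045 m and contact force between the fingers and pliers above 3 N and horizontal distance between ring_center and groove below 0.0035 m and z of ring_center in the frame of groove between -0.0035 and 0.0035 m and angle between pliers's own z axis and vertical below 0.12 rad and contact force between pliers and fixture below 6 N and linear speed of pliers below 0.03 m/s); the arm keeps its last pose, push and grip.
It fails at once if the pliers or ring are forced against the fixture (over 30 N) (contact force between pliers and fixture above 30 N).
It fails at once if a bystander is disturbed (moved over 30 mm) (distance of any of wax_tin, burr_block, sanding_roll from where it was at the start of the episode above 0.03 m).
It also fails if it takes over 53 s, if anything falls off the work surface, if the arm or the gripper's body presses on something with over 40 N, if the wrist force passes 120 N, or if a joint passes its speed limit or range.

## Working session

There is one attempt and no reset: what is moved stays moved. The work goes in short steps, Python scripts to look and compute and a tool call to move; the robot and the scene stay as the last step left them, time stands still between calls to the robot, and variables do not carry over. Pictures are saved under pics/ and viewed, at most 10 in all, crops included, and the job is handed in when it is done.

```bash
ls; mkdir -p pics; python3 - <<'E'
from plant import bot
import cv2,numpy as np
s=bot.observe();print(s['time'],s['position'],s['tool_rot'],s['grip_width'])
for n in("scene","top"):
    im=bot.grab_frame(n);cv2.imwrite(f"pics/{n}0.png",im[:,:,::-1]);p=bot.camera_params(n);print(n,p)
E
```

```text
pics
plant.py
0.0 [ 0.14342378 -0.50460143  0.22605811] [ 9.90433522e-01  1.37988679e-01 -7.28120766e-06 -7.50511292e-04] 0.9966324006202514
scene {'K': array([[560.23491442,   0.        , 318.21170574],
       [  0.        , 560.23491442, 239.7029831 ],
       [  0.        ,   0.        ,   1.        ]]), 'extrinsics': array([[-0.66682167,  0.74515164, -0.00989423,  0.46561135],
       [-0.6400945 , -0.56590821,  0.51964115,  0.30448334],
       [ 0.38161223,  0.35284122,  0.85432733, -1.19494783],
       [ 0.        ,  0.        ,  0.        ,  1.        ]])}
top {'K': array([[601.75475597,   0.        , 321.94489378],
       [  0.        , 601.75475597, 241.00021747],
       [  0.        ,   0.        ,   1.        ]]), 'extrinsics': array([[-0.01720752, -0.99944679, -0.0284606 , -0.01795784],
       [ 0.99099361, -0.02082882,  0.13227934, -0.63140491],
       [-0.13279896, -0.02592808,  0.9908038 , -0.94858734],
       [ 0.        ,  0.        ,  0.        ,  1.        ]])}
```

View pics/scene0.png

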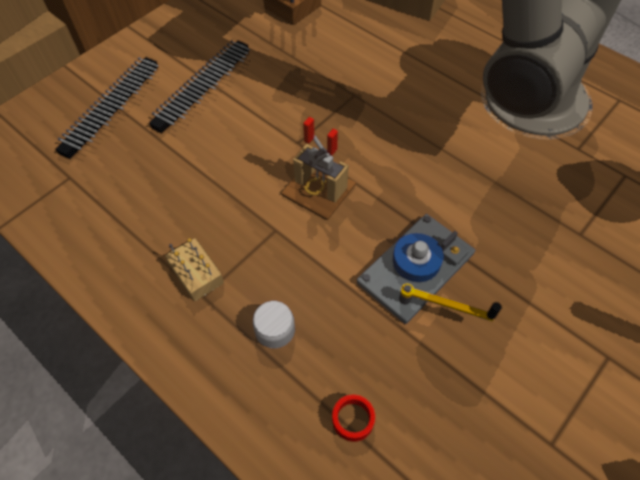

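View pics/top0.png

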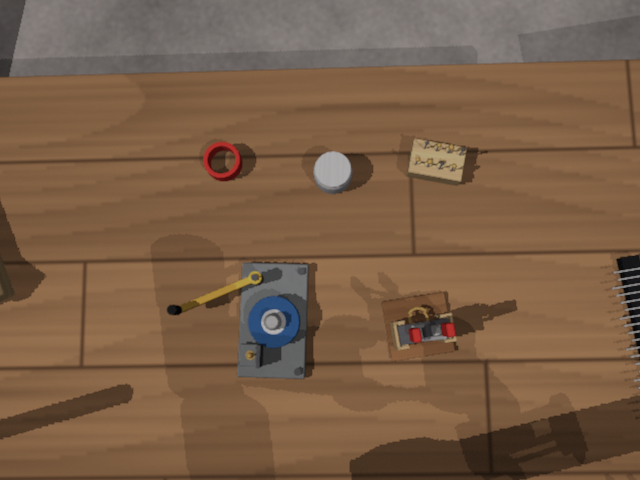

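The scene view shows pliers near (320,165), and the fixture near (417,260) with the keeper open and its knob at (494,310). In the top view the axle is at about (273,321), hinge (256,278), knob (175,309), and pliers around (425,330). Fixture +x runs roughly along world +x. Next I'll enlarge both.

```bash
python3 - <<'E'
import cv2,numpy as np
a=cv2.imread("pics/top0.png");b=cv2.imread("pics/scene0.png")
f=lambda im,x,y,w,h,k:cv2.resize(im[y:y+h,x:x+w],None,fx=k,fy=k,interpolation=cv2.INTER_CUBIC)
cv2.imwrite("pics/c1.png",np.hstack([f(a,160,255,160,130,5)]))
cv2.imwrite("pics/c2.png",np.hstack([f(a,375,285,100,85,4),f(b,270,110,100,85,4)]) )
E
```

```text
(no output)
```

View pics/c1.png

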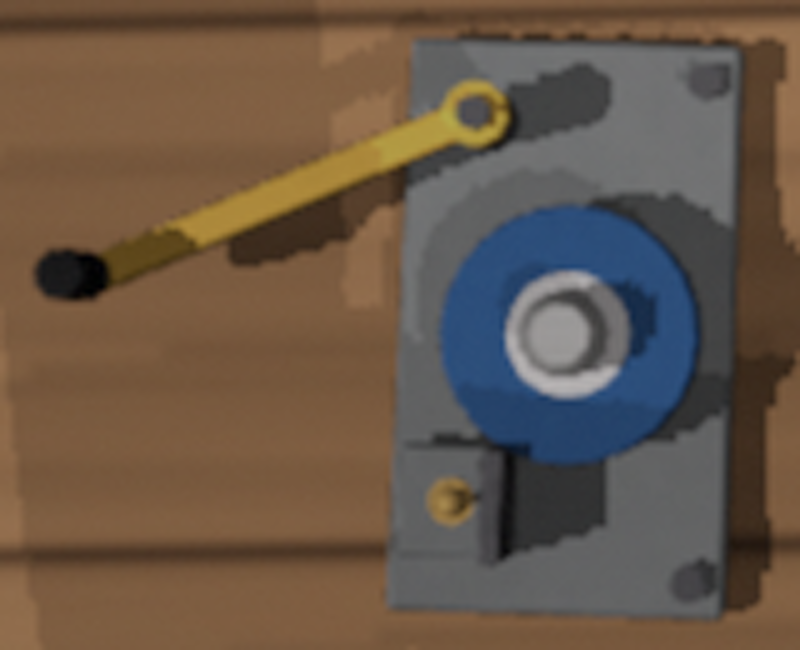

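View pics/c2.png

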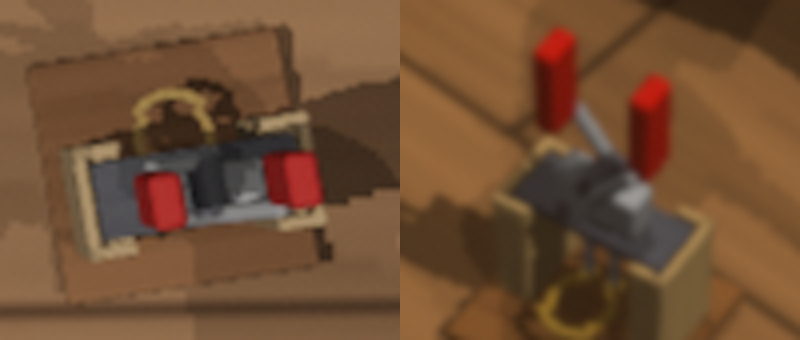

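Crop readings in full-image pixels:
- Hub face centre: (274,322)
- Axle top: (271.4,322.4)
- Hinge: (255,277)
- Knob top: about (172,309.6)
- Grip tops in scene: (309,119.5) and (333.8,131.2)
- Grip tops in top view: about (408,331) and (448,327)

```bash
cat > h.py <<'E'
from plant import bot
import numpy as np, cv2
def P(n,c=None):
    c=c or bot.camera_params(n);D=np.diag([1,-1,-1]);return c['K']@D@np.array(c['extrinsics'])[:3]
def px(n,p,c=None):
    q=P(n,c)@np.append(p,1);return q[:2]/q[2]
def onz(n,uv,z,c=None):
    M=P(n,c);A=np.c_[M[:,0],M[:,1],-np.array([*uv,1])]
    return np.linalg.solve(A,-(M[:,2]*z+M[:,3]))[:2]
def tri(a,ua,b,ub):
    X=cv2.triangulatePoints(P(a),P(b),np.float64(ua),np.float64(ub));return (X[:3]/X[3])[:,0]
def yaw(s):
    from scipy.spatial.transform import Rotation as R
    M=R.from_quat(s['tool_rot']).as_matrix();return M
def tool(d,s=None):
    return yaw(s or bot.observe()).T@np.array(d)
E
python3 - <<'E'
from h import *
np.set_printoptions(precision=4,suppress=True)
print('hub',onz('top',(274,322),.045),'axletop',onz('top',(271.4,322.4),.07))
hi=onz('top',(255,277),.056);kn=onz('top',(172.5,309.8),.09);print('hinge',hi,'knob',kn,np.hypot(*(hi-kn)))
# fixture base corners
c=[onz('top',(160+u/5,255+v/5),.012) for u,v in((412,42),(741,46),(722,616),(389,606))];print(np.array(c))
print('scene knob',onz('scene',(495,307),.09),'axle',onz('scene',(420,246),.07))
for z in(.17,):
  l=onz('scene',(333.8,131.2),z);r=onz('scene',(309,119.5),z);print('grips scene',l,r,(l+r)/2,np.arctan2(*( (l-r)*[-1,1])))
  l=onz('top',(375+155/4,285+182/4),z);r=onz('top',(375+290/4,285+160/4),z);print('grips top',l,r,(l+r)/2)
# stand base corners z~.01
print(np.array([onz('top',(375+u/4,285+v/4),.01) for u,v in((25,65),(280,25),(325,258),(68,302))]))
E
```

```text
hub [0.5002 0.0496] axletop [0.4996 0.051 ]
hinge [0.5727 0.0787] knob [0.5216 0.2026] 0.13398547703729644
[[ 0.5995  0.1062]
 [ 0.5959 -0.0054]
 [ 0.4076  0.0036]
 [ 0.4125  0.1137]]
scene knob [0.5261 0.205 ] axle [0.503  0.0517]
grips scene [ 0.4767 -0.1615] [ 0.4845 -0.2098] [ 0.4806 -0.1856] 0.1600738324350406
grips top [ 0.485  -0.1594] [ 0.4918 -0.2067] [ 0.4884 -0.1831]
[[ 0.5315 -0.1266]
 [ 0.5462 -0.2333]
 [ 0.4501 -0.2475]
 [ 0.4339 -0.1413]]
```

The rows are not in the units I measure in: shifts go in mm and turns go in units of 0.25 rad. I convert before sending: 0.558 m is 558, -0.579 m is -579, 0.6 rad is 2.4.

>>> drive_effector(rows={"motion": [[558, -579, 60, 2.4, 0.6], [558, -579, 60, 2.4, 0.6], [558, -579, 60, 2.4, 0.6], [558, -579, 60, 2.4, 0.6], [558, -579, 60, 2.4, 0.6], [558, -579, 60, 2.4, 0.6], [558, -579, 60, 2.4, 0.6], [558, -579, 60, 2.4, 0.6], [558, -579, 60, 2.4, 0.6], [558, -579, 60, 2.4, 0.6]]}, squeeze=20)

```text
time: 1.1
position: [0.3755, -0.0694, 0.19]
tool_rot: [0.987, -0.161, 0.0, 0.0]
wrist_force: [1.6, -1.0, 0.3]
grip_width: 0.602
gripper_force: 0.0
```

```bash
python3 - <<'E'
from h import *
s=bot.observe();print(s['position'],s['tool_rot'],tool(np.array([.522,.204,.15])-s['position']))
E
```

```text
[ 0.3755081  -0.06942545  0.18997234] [ 9.86953932e-01 -1.61002766e-01  1.79918819e-04  1.14689111e-04] [ 0.05198567 -0.30581257  0.03994121]
```

Converted, -0.306 m is -306, 0.052 m is 52.

>>> drive_effector(rows={"motion": [[52, -306, 40, 0, 0.6], [52, -306, 40, 0, 0.6], [52, -306, 40, 0, 0.6], [52, -306, 40, 0, 0.6], [52, -306, 40, 0, 0.6], [52, -306, 40, 0, 0.6], [52, -306, 40, 0, 0.6], [52, -306, 40, 0, 0.6]]})

```text
time: 1.9
position: [0.5214, 0.2037, 0.1488]
tool_rot: [0.987, -0.16, -0.001, 0.0]
wrist_force: [-1.1, -0.8, -0.5]
grip_width: 0.601
gripper_force: 0.0
```

```bash
python3 - <<'E'
from h import *
s=bot.observe();im=bot.grab_frame('wrist');c=bot.camera_params('wrist');cv2.imwrite('pics/w1.png',im[:,:,::-1])
print(s['position'],px('wrist',[.522,.2045,.09],c),px('wrist',[.572,.079,.056],c),tool(np.array([.522,.204,.062])-s['position']))
E
```

```text
[0.52142944 0.20372198 0.14884118] [310.37548485 257.93281729] [483.07422024 101.32283604] [ 0.00058427 -0.00057383  0.08683964]
```

View pics/w1.png

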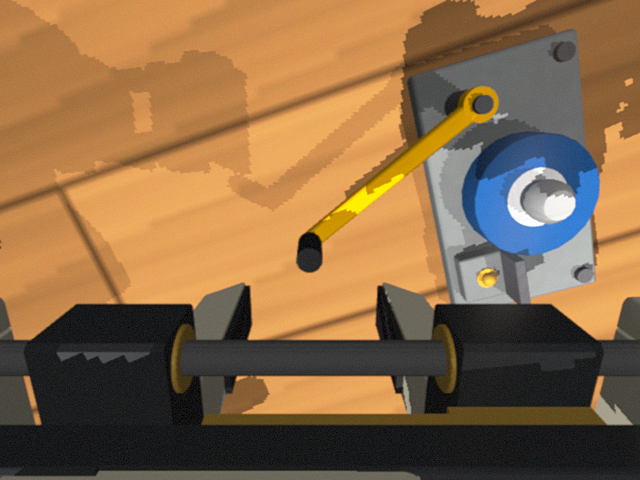

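The wrist view shows the knob top at (310,257) and hinge at (482,103), both within 2 px of prediction. Next: descend and grasp.

Converted, 0.086 m is 86, 0.045 m is 45.

>>> drive_effector(rows={"motion": [[0, 0, 45, 0, 0.6], [0, 0, 86, 0, 0.6], [0, 0, 86, 0, 0.6], [0, 0, 86, 0, 0], [0, 0, 86, 0, 0], [0, 0, 86, 0, 0], [0, 0, 86, 0, 0]]}, squeeze=15)

```text
time: 2.65
position: [0.5225, 0.2023, 0.0657]
tool_rot: [0.987, -0.161, 0.001, -0.001]
wrist_force: [-0.5, -0.1, -0.5]
grip_width: 0.303
gripper_force: 0.0
```

```bash
python3 - <<'E'
from h import *
s=bot.observe();c=s['position'][:2];H=np.array([.5715,.079])
np.set_printoptions(precision=4,suppress=True)
print(yaw(s)); a0=np.arctan2(*(c-H)[::-1]);r=np.hypot(*(c-H));print(a0,r)
for a in np.linspace(a0,3.10,9)[1:]:
  p=H+.135*np.array([np.cos(a),np.sin(a)]);print(a,p,tool([*(p-c),0],s))
E
```

```text
[[ 0.9482 -0.3177  0.0029]
 [-0.3177 -0.9482  0.0006]
 [ 0.0026 -0.0015 -1.    ]]
1.9493585476717359 0.13269217618290288
2.093188729212769 [0.5041 0.196 ] [-0.0154  0.0118 -0.0001]
2.237018910753802 [0.4881 0.1851] [-0.0272  0.0272 -0.0001]
2.380849092294835 [0.4737 0.1721] [-0.0366  0.0441 -0.0002]
2.524679273835868 [0.4614 0.1571] [-0.0435  0.0623 -0.0002]
2.668509455376901 [0.4513 0.1405] [-0.0478  0.0812 -0.0002]
2.812339636917934 [0.4438 0.1227] [-0.0493  0.1005 -0.0003]
2.9561698184589673 [0.4388 0.1039] [-0.048   0.1199 -0.0003]
3.1 [0.4366 0.0846] [-0.044   0.1389 -0.0003]
```

>>> drive_effector(rows={"motion": [[0, 0, 0, 0, 0], [0, 0, 0, 0, 0], [0, 0, 0, 0, 0], [0, 0, 0, 0, 0]]}, squeeze=15)

```text
time: 3.05
position: [0.5212, 0.2047, 0.0651]
tool_rot: [0.987, -0.161, 0.0, -0.002]
wrist_force: [-3.6, 10.3, 4.7]
grip_width: 0.167
gripper_force: 15.0
```

>>> drive_effector(rows={"motion": [[-8, 6, 0, 0, 0], [-15.4, 11.8, 0, 0, 0], [-21, 19, 0, 0, 0], [-27, 27, 0, 0, 0], [-32, 35, 0, 0, 0], [-37, 44, 0, 0, 0], [-40, 53, 0, 0, 0], [-43.5, 62, 0, 0, 0], [-46, 72, 0, 0, 0], [-48, 81, 0, 0, 0]]})

```text
time: 4.05
position: [0.4502, 0.1404, 0.0647]
tool_rot: [0.987, -0.161, 0.001, -0.0]
wrist_force: [-0.9, 2.7, 4.2]
grip_width: 0.172
gripper_force: 15.0
```

Converted, 0.058 m is 58, 0.057 m is 57.

>>> drive_effector(rows={"motion": [[-1, 10, 0, 0, 0], [-1, 19, 0, 0, 0], [-1, 29, 0, 0, 0], [0, 37, 0, 0, 0], [1, 43, 0, 0, 0], [2, 48, 0, 0, 0], [3, 53, 0, 0, 0], [4, 57, 0, 0, 0], [4, 58, 0, 0, 0], [4, 58, 0, 0, 0]]})

```text
time: 5.05
position: [0.4361, 0.087, 0.0645]
tool_rot: [0.987, -0.162, 0.001, -0.003]
wrist_force: [1.6, 21.4, 3.5]
grip_width: 0.171
gripper_force: 15.0
```

```bash
python3 - <<'E'
from h import *
bot.observe();im=bot.grab_frame('top');cv2.imwrite('pics/t2.png',cv2.resize(im[240:390,220:320,::-1],None,fx=4,fy=4,interpolation=2))
E
```

```text
(no output)
```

Converted, -0.13 m is -130, -0.1 m is -100.

>>> drive_effector(rows={"motion": [[0, 0, 0, 0, 0], [0, 0, 0, 0, 0], [0, 0, 0, 0, 0.5], [0, 0, 0, 0, 0.5], [0, 0, 0, 0, 0.5], [0, 0, -50, 0, 0.6], [0, 0, -100, 0, 0.8], [0, 0, -130, 0, 1], [0, 0, -130, 0, 1]]}, squeeze=15)

```text
time: 6.0
position: [0.438, 0.0839, 0.198]
tool_rot: [0.987, -0.161, 0.004, -0.0]
wrist_force: [0.0, 0.4, -0.5]
grip_width: 0.732
gripper_force: 0.0
```

```bash
python3 - <<'E'
from h import *
s=bot.observe();im=bot.grab_frame('wrist');cv2.imwrite('pics/w2.png',im[:,:,::-1]);c=bot.camera_params('wrist')
print(px('wrist',[.4364,.0847,.09],c),px('wrist',[.5,.05,.07],c))
R=yaw(s);print(R, np.arctan2(R[1,1],R[0,1]));print(tool(np.array([.484,-.184,.24])-s['position']))
E
```

```text
[313.59133155 236.58528364] [332.01271315 129.17038224]
[[ 9.48008299e-01 -3.18134067e-01  8.42497253e-03]
 [-3.18142115e-01 -9.48042948e-01 -4.02773646e-04]
 [ 8.11537182e-03 -2.29850582e-03 -9.99964428e-01]] -1.8945578602079514
[ 0.12904083  0.23930338 -0.04172206]
```

View pics/w2.png

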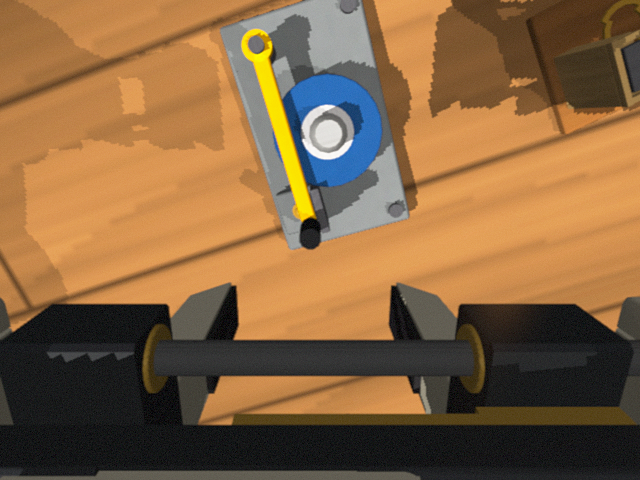

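```bash
python3 - <<'E'
from h import *
s=bot.observe();print(s['position'],s['joint_vel'].max() if hasattr(s['joint_vel'],'max') else s['joint_vel'])
im=bot.grab_frame('wrist');c=bot.camera_params('wrist');cv2.imwrite('pics/w3.png',cv2.resize(im[0:260,200:430,::-1],None,fx=2.3,fy=2.3,interpolation=2))
z=lambda u,h:onz('wrist',u,h,c)
E
```

```text
[0.43662974 0.08391336 0.19561151] 0.05991346840934982
```

View pics/w3.png

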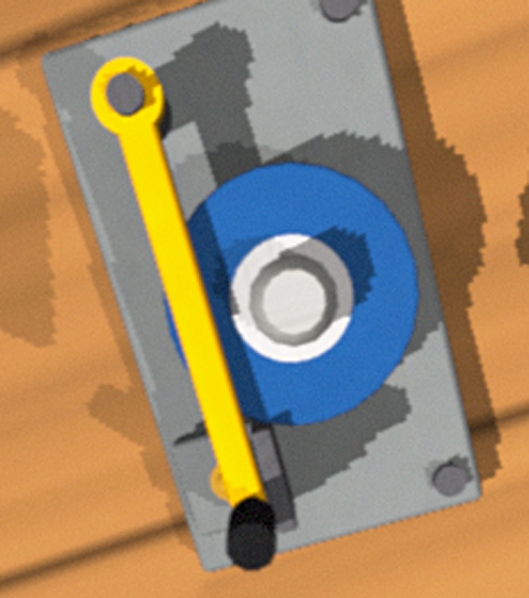

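```bash
python3 - <<'E'
from h import *
c=bot.camera_params('wrist')
z=lambda u,h:onz('wrist',(200+u[0]/2.3,u[1]/2.3),h,c)
y=lambda a,b,h:np.arctan2(*(z(a,h)-z(b,h))[::-1])
print(c['extrinsics'][:3,3])
print('bar',y((127,95),(246,495),.056),'left',y((43,55),(204,572),.012),'right',y((373,0),(480,497),.012))
print('hinge',z((127,95),.056),'knobtop',z((250,545),.09),'axle',z((289,301),.07),'hub',z((292,294),.045))
E
```

```text
[ 0.21872517 -0.34158672 -0.47289008]
bar -0.046212034300394535 left -0.05349930381044119 right -0.05011016674154979
hinge [0.5690893  0.08141833] knobtop [0.4362373  0.08787436] axle [0.49888759 0.05457901] hub [0.49956123 0.05253714]
```

The bar's yaw (−0.046) matches the fixture edges (about −0.05), with the hinge at (127,95) and bar end at (246,495) in the crop, so the keeper is shut. Next, the pliers.

Converted, 0.239 m is 239, -0.05 m is -50, -0.469 rad is -1.876.

>>> drive_effector(rows={"motion": [[130, 239, -50, -1.876, 1], [130, 239, -50, -1.876, 1], [130, 239, -50, -1.876, 1], [130, 239, -50, -1.876, 1], [130, 239, -50, -1.876, 1], [130, 239, -50, -1.876, 1], [130, 239, -50, -1.876, 1], [130, 239, -50, -1.876, 1], [130, 239, -50, -1.876, 1]]}, squeeze=30)

```text
time: 7.0
position: [0.4822, -0.1823, 0.2425]
tool_rot: [0.997, 0.073, -0.001, -0.001]
wrist_force: [-0.6, -0.2, -0.3]
grip_width: 0.999
gripper_force: 0.0
```

```bash
python3 - <<'E'
from h import *
s=bot.observe();im=bot.grab_frame('wrist');c=bot.camera_params('wrist');cv2.imwrite('pics/w4.png',im[:,:,::-1])
R=yaw(s);print(s['position'],np.arctan2(R[1,1],R[0,1]),c['extrinsics'].tolist())
E
```

```text
[ 0.48223875 -0.18233849  0.24252974] -1.424620621357827 [[0.14687469547431176, -0.9891534194244915, -0.0018266554589848219, -0.24958351727935632], [0.9442902625121712, 0.14076255347267475, -0.29749252707345253, -0.38781011139169386], [0.2945228750946599, 0.04196923135691263, 0.9547223992686499, -0.5399623330237259], [0.0, 0.0, 0.0, 1.0]]
```

View pics/w4.png

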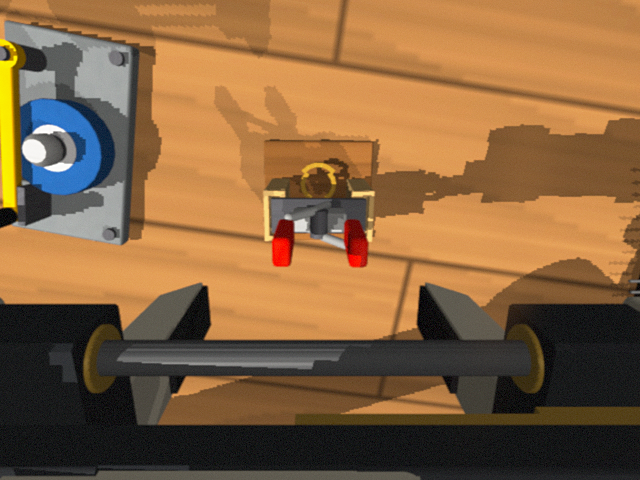

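```bash
python3 - <<'E'
from h import *
np.set_printoptions(precision=4,suppress=True)
s=bot.observe();c=bot.camera_params('wrist');z=lambda u,h:onz('wrist',u,h,c)
x=np.array([np.cos(.146),np.sin(.146)]);print(s['position'],c['K'][0,0])
r=z((319.5,181),.0265);print('ring',r,'->grip',r-.019*x)
for p in((283,268),(357,268)):print('grip near top edge',z(p,.17)+.01*x)
print('mid',(z((283,268),.17)+z((357,267),.17))/2+.01*x)
print('flange mid', (z((268,198),.076)+z((371,198),.076))/2, 'front edge->ctr',(z((320,198),.076)-.015*x))
g=z((319.5,181),.0265)-.019*x
print(px('wrist',[*(g-.01*x),.17],c),px('wrist',[*(g+.015*x),.076],c))
print(tool([*(g-s['position'][:2]),.126-s['position'][2]],s))
E
```

```text
[ 0.4824 -0.1821  0.243 ] 395.79057842127787
ring [ 0.503  -0.1836] ->grip [ 0.4842 -0.1864]
grip near top edge [ 0.4785 -0.1625]
grip near top edge [ 0.4853 -0.2081]
mid [ 0.4822 -0.1853]
flange mid [ 0.4968 -0.1839] front edge->ctr [ 0.482  -0.1865]
[322.2596 264.7901] [320.2572 195.4333]
[0.0013 0.0047 0.1169]
```

Converted, 0.117 m is 117, 0.004 m is 4.

>>> drive_effector(rows={"motion": [[0, 4, 40, 0, 1], [0, 4, 80, 0, 1], [0, 4, 117, 0, 1], [0, 4, 117, 0, 1], [0, 4, 117, 0, 0], [0, 4, 117, 0, 0], [0, 4, 117, 0, 0], [0, 4, 117, 0, 0], [0, 4, 117, 0, 0]]}, squeeze=30)

```text
time: 7.95
position: [0.4841, -0.1875, 0.1282]
tool_rot: [0.997, 0.073, 0.001, 0.0]
wrist_force: [-0.7, 0.3, 4.9]
grip_width: 0.615
gripper_force: 5.7
```

>>> drive_effector(rows={"motion": [[0, 0, 0, 0, 0], [0, 0, 0, 0, 0], [0, 0, 0, 0, 0]]})

```text
time: 8.25
position: [0.4841, -0.1875, 0.1283]
tool_rot: [0.997, 0.073, 0.001, 0.0]
wrist_force: [-1.3, 2.3, 8.4]
grip_width: 0.522
gripper_force: 30.0
```

>>> drive_effector(rows={"motion": [[0, 0, -20, 0, 0], [0, 0, -50, 0, 0], [0, 0, -85, 0, 0], [0, 0, -85, 0, 0], [0, 0, -85, 0, 0]]})

```text
time: 8.75
position: [0.4835, -0.1875, 0.212]
tool_rot: [0.997, 0.073, 0.0, 0.0]
wrist_force: [-0.3, 0.5, -3.1]
grip_width: 0.524
gripper_force: 30.0
```

>>> drive_effector(rows={"motion": [[4, -30, 0, 0.12, 0], [9, -70, 0, 0.24, 0], [14, -110, 0, 0.4, 0], [19, -150, 0, 0.56, 0], [25, -190, 0, 0.76, 0], [28, -215, 0, 0.76, 0], [30, -230, 0, 0.76, 0], [31.5, -238, 0, 0.76, 0], [31.5, -238, 0, 0.76, 0], [31.5, -238, 0, 0.76, 0]]})

```text
time: 9.75
position: [0.48, 0.052, 0.2113]
tool_rot: [1.0, -0.022, -0.001, 0.0]
wrist_force: [0.3, -0.2, -1.9]
grip_width: 0.521
gripper_force: 30.0
```

```bash
python3 - <<'E'
from h import *
s=bot.observe();print(s['position'],s['wrist_force'],yaw(s))
a=bot.grab_frame('wrist');c=bot.camera_params('wrist');b=bot.grab_frame('top');d=bot.grab_frame('scene')
np.save('pics/e.npy',c['extrinsics'])
cv2.imwrite('pics/w5f.png',a[:,:,::-1]);cv2.imwrite('pics/t5f.png',b[:,:,::-1]);cv2.imwrite('pics/s5f.png',d[:,:,::-1])
f=lambda im,x,y,w,h,k:cv2.resize(im[y:y+h,x:x+w,::-1],None,fx=k,fy=k,interpolation=2)
print(px('wrist',[.4993,.052,.07],c),px('scene',[.4993,.052,.07]))
u,v=px('wrist',[.4993,.052,.07],c).astype(int);p,q=px('scene',[.4993,.052,.09]).astype(int)
x0=max(u-80,0);y0=max(v-120,0);print('w',x0,y0,'s',p-40,q-60)
cv2.imwrite('pics/c5.png',np.hstack([f(a,x0,y0,160,200,2.5),f(d,p-40,q-60,80,100,5)]))
E
```

```text
[0.47996918 0.05195394 0.21128277] [ 0.29925809 -0.19620588 -1.91764104] [[ 9.99011397e-01 -4.44294903e-02 -1.49960874e-03]
 [-4.44302463e-02 -9.99012376e-01 -4.74609972e-04]
 [-1.47704101e-03  5.40768757e-04 -9.99998763e-01]]
[312.93848702 197.94089248] [421.47098263 244.64340719]
w 232 77 s 383 178
```

View pics/c5.png

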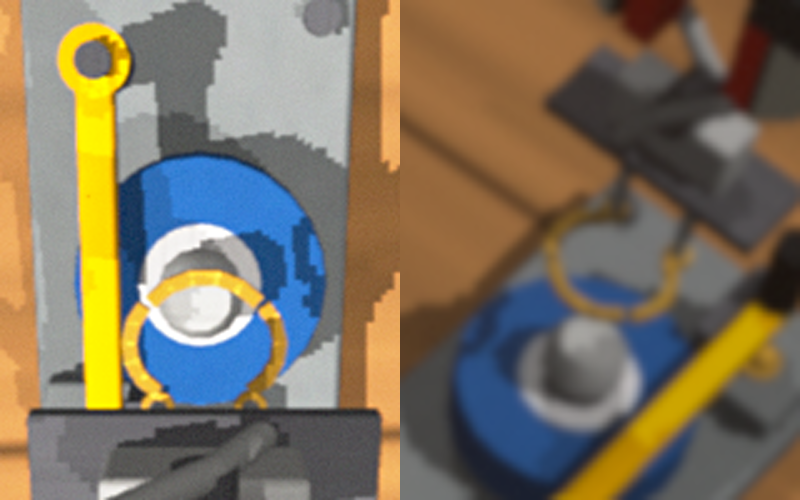

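The wrist crop shows the ring's outer edges at columns 122 and 288 with its far edge at row 270. The axle top circle is around (200,312), the hub's far edge is at row 153, and its sides are at columns 75 and 325.

```bash
python3 - <<'E'
from h import *
np.set_printoptions(precision=4,suppress=True)
c=bot.camera_params('wrist');s=bot.observe();print(s['position'])
z=lambda u,h:onz('wrist',(232+u[0]/2.5,77+u[1]/2.5),h,c)
print('ring far',z((205,270),.111),'L',z((122,345),.1095),'R',z((288,345),.1095))
print('ring far-22',z((205,270),.111)-[.022,0])
print('hub far -42',z((200,153),.045)-[.042,0],'hub LR',z((75,283),.045),z((325,283),.045))
print('axle top',z((200,312),.07))
# overlay the model
im=cv2.imread('pics/w5f.png');t=np.linspace(0,6.283,80)
def circ(x,y,h,r,col):
  pts=np.array([(px('wrist',[x+r*np.cos(a),y+r*np.sin(a),h],c)-[232,77])*4 for a in t]);cv2.polylines(big,[pts.astype(int)],True,col,1)
big=cv2.resize(im[77:247,232:392],None,fx=4,fy=4,interpolation=2)[:600]
A=(.4995,.0525);G=(.4990,.0515)
circ(*A,.045,.042,(0,0,255));circ(*A,.07,.0095,(0,255,0));circ(*G,.111,.022,(255,0,255));circ(*G,.111,.016,(255,255,0))
cv2.imwrite('pics/o5.png',big)
E
```

```text
[0.4802 0.0517 0.2118]
ring far [0.5164 0.0505] L [0.4968 0.0737] R [0.4948 0.029 ]
ring far-22 [0.4944 0.0505]
hub far -42 [0.5006 0.0508] hub LR [0.5028 0.0939] [0.499  0.0114]
axle top [0.4965 0.0528]
```

View pics/o5.png

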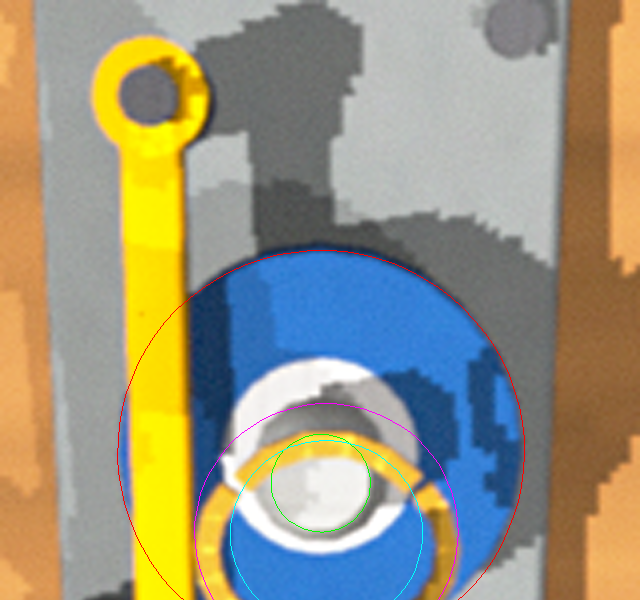

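```bash
python3 - <<'E'
from h import *
np.set_printoptions(precision=4,suppress=True)
c=bot.camera_params('wrist');im=cv2.imread('pics/w5f.png')
h=cv2.cvtColor(im,cv2.COLOR_BGR2HSV);m=cv2.inRange(h,(12,110,90),(32,255,255));m[:,:279]=0;m[:,350:]=0;m[:183]=0;m[241:]=0
n,l,st,_=cv2.connectedComponentsWithStats(m);print(st[1:][st[1:,4]>20])
ys,xs=np.nonzero(m)
w=np.array([onz('wrist',(x,y),.111,c) for x,y in zip(xs,ys)])
# outline by angle sector about (.4945,.0515)
for g in[(.4965,.0513)]:
  d=w-g;r=np.hypot(*d.T);a=np.degrees(np.arctan2(d[:,1],d[:,0]))
  for k in range(-150,151,20):
    q=r[abs(a-k)<8]
    if len(q)>3:print(k,len(q),np.percentile(q,[3,50,97]))
big=cv2.resize(im[170:245,270:355],None,fx=7,fy=7,interpolation=2);mm=cv2.resize(m[170:245,270:355],None,fx=7,fy=7,interpolation=0)
t=cv2.findContours(mm,0,1)[0];cv2.drawContours(big,t,-1,(0,255,0),1);cv2.imwrite('pics/o6.png',big)
E
```

```text
[[279 183  23  58 405]
 [291 185  46  15 309]
 [326 198  20  43 257]]
-150 28 [0.0174 0.0187 0.0225]
-130 49 [0.0165 0.0187 0.022 ]
-110 38 [0.0176 0.0193 0.0208]
-90 40 [0.018  0.0194 0.0208]
-70 40 [0.0172 0.0191 0.0207]
-50 33 [0.0159 0.0177 0.0196]
-30 51 [0.016  0.0181 0.02  ]
-10 50 [0.0166 0.0185 0.0202]
10 49 [0.0166 0.0187 0.0204]
30 49 [0.0167 0.0187 0.0205]
50 41 [0.017  0.0198 0.0307]
70 63 [0.0183 0.0209 0.0251]
90 70 [0.0188 0.0215 0.0237]
110 74 [0.0182 0.0212 0.0268]
130 79 [0.0171 0.0204 0.0292]
150 14 [0.0183 0.0195 0.0205]
```

View pics/o6.png

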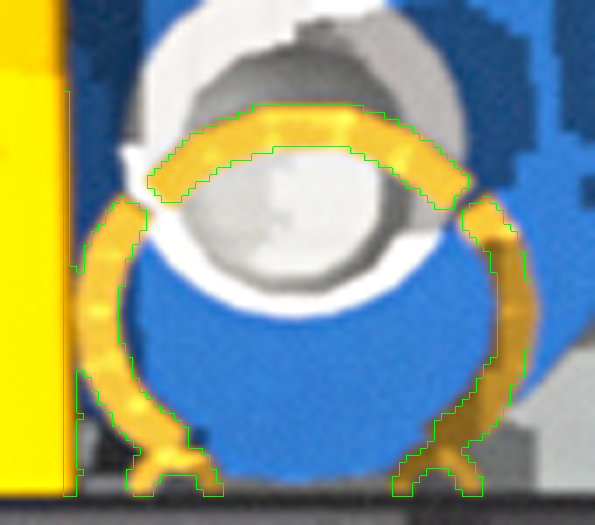

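The ring shows as three arcs, with its centre at about (0.4965, 0.0513) and the axle at about (0.4995, 0.0522). I'll shift over and go partway down, then measure again.

>>> drive_effector(rows={"motion": [[3, -1, 0, 0, 0], [3, -1, 10, 0, 0], [3, -1, 20, 0, 0], [3, -1, 30, 0, 0], [3, -1, 30, 0, 0], [3, -1, 30, 0, 0], [3, -1, 30, 0, 0]]})

```text
time: 10.6
position: [0.4836, 0.0535, 0.1823]
tool_rot: [1.0, -0.022, 0.0, 0.0]
wrist_force: [1.0, 0.1, -2.2]
grip_width: 0.517
gripper_force: 30.0
```

```bash
python3 - <<'E'
from h import *
np.set_printoptions(precision=4,suppress=True)
s=bot.observe();im=bot.grab_frame('wrist')[:,:,::-1].copy();d=bot.grab_frame('scene')[:,:,::-1].copy();c=bot.camera_params('wrist');cv2.imwrite('pics/w7f.png',im);cv2.imwrite('pics/s7f.png',d)
zr=s['position'][2]-.1018+.0015;print(s['position'],zr)
A=(.4995,.0522);G=(s['position'][0]+.0165,s['position'][1]-.0006);print(G)
x0,y0=(px('wrist',[*A,.07],c)-[50,42]).astype(int);k=7
big=cv2.resize(im[y0:y0+85,x0:x0+105],None,fx=k,fy=k,interpolation=2);t=np.linspace(0,6.283,80);print(x0,y0)
def circ(x,y,h,r,col):
  pts=np.array([(px('wrist',[x+r*np.cos(a),y+r*np.sin(a),h],c)-[x0,y0]+.5)*k for a in t]);cv2.polylines(big,[pts.astype(int)],True,col,1)
circ(*A,.045,.042,(0,0,255));circ(*A,.07,.0095,(0,255,0));circ(*A,.054,.014,(0,128,0));circ(*G,zr,.016,(255,0,255))
cv2.imwrite('pics/o7.png',big)
E
```

```text
[0.4836 0.0535 0.1823] 0.08201600845741278
(np.float64(0.5000577581536466), np.float64(0.05286254436743401))
265 169
```

View pics/o7.png

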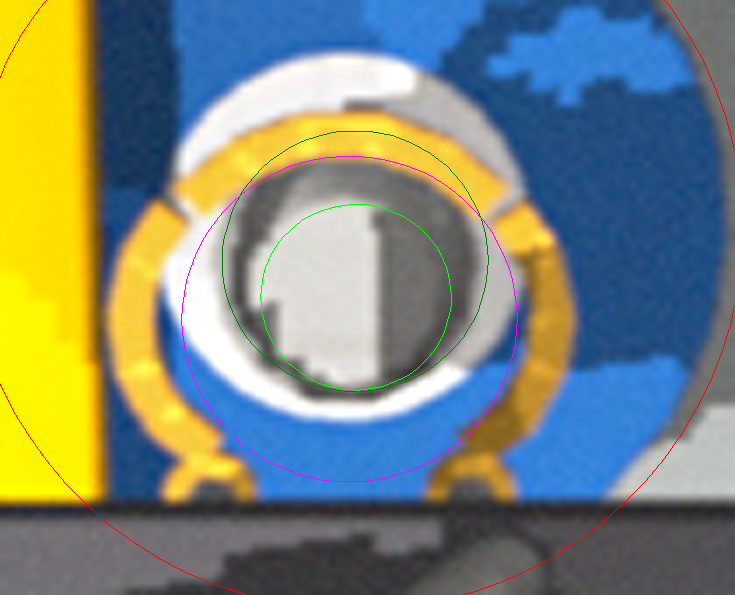

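I've now viewed more pictures than the limit of 10, so I'll measure by code only from here. In the last view the ring's inner sides are at columns 158 and 527 and the grey axle spans 222 to 478, so the ring is close to centred. I'll refine with circle fits.

```bash
python3 - <<'E'
from h import *
from scipy.optimize import least_squares
np.set_printoptions(precision=4,suppress=True)
c1=bot.camera_params('wrist');c0={'K':c1['K'],'extrinsics':np.load('pics/e.npy')}
for nm,c in(('w5f',c0),('w7f',c1)):
  im=cv2.imread(f'pics/{nm}.png');h=cv2.cvtColor(im,cv2.COLOR_BGR2HSV)
  b=cv2.inRange(h,(100,110,30),(125,255,255))
  ys,xs=np.nonzero(b);w=np.array([onz('wrist',(x,y),.045,c) for x,y in zip(xs,ys)])
  d=w-[.4995,.052];r=np.hypot(*d.T);a=np.degrees(np.arctan2(d[:,1],d[:,0]));ok=r<.05
  pts=[]
  for k in range(-120,38,4):
    q=ok&(abs(a-k)<2)
    if q.sum()>5: i=np.argmax(np.where(q,r,0));pts.append(w[i])
  pts=np.array(pts);f=lambda p:np.hypot(*(pts-p[:2]).T)-p[2]
  s=least_squares(f,[.4995,.052,.042],loss='soft_l1',f_scale=.0005);s2=least_squares(lambda p:f([*p,.0422]),[.4995,.052],loss='soft_l1',f_scale=.0005)
  print(nm,'hub',s.x,s2.x,len(pts),np.abs(f(s.x)).max())
  # white washer: bright low-sat, outer edge, non-ring angles
  m=cv2.inRange(h,(0,0,90),(180,60,255));ys,xs=np.nonzero(m)
  w=np.array([onz('wrist',(x,y),.046,c) for x,y in zip(xs,ys)]);d=w-[.4995,.052];r=np.hypot(*d.T);ok=r<.021;a=np.degrees(np.arctan2(d[:,1],d[:,0]))
  for lab,rng in(('far',range(-40,41,5)),('side',(-90,-80,-100,80,90,100)),('near',range(150,211,5))):
    o=[]
    for k in rng:
      q=ok&(abs((a-k+180)%360-180)<3)
      if q.sum()>2:o.append(r[q].max()*1e3)
    print(lab,np.array(o).round(1))
E
```

```text
w5f hub [0.5011 0.0532 0.0412] [0.5003 0.0541] 40 0.0009965482810831011
far [19.9 19.9 20.  20.4 20.6 20.1 20.6 20.4 20.4 20.5 20.8 20.8 20.8 20.7
 20.9 20.9 20.7]
side [19.  18.7  7.5 20.7 20.6 20.9]
near [19.7 19.7 19.6 19.4 19.  18.8 18.8 19.1 19.1 18.8 18.6 18.6 18.8]
w7f hub [0.5012 0.0537 0.0414] [0.5006 0.0544] 40 0.0009240819709540327
far [19.5 19.9 19.9 20.  20.2 20.1 20.5 20.3 20.3 20.5 21.  21.  21.  20.9
 21.  20.6 20.9]
side [14.8 19.7 18.2 17.9 20.1 20.7]
near [19.9 19.9 19.7 19.7 19.3 19.1 19.1 19.1 18.7 18.9 18.6 18.5 18.6]
```

The rows are not in the units I measure in: shifts go in mm and turns go in units of 0.25 rad. I convert before sending: 0.0006 m is 0.6, 0.015 m is 15.

>>> drive_effector(rows={"motion": [[0, 0.6, 4, 0, 0], [0, 0.6, 8, 0, 0], [0, 0.6, 12, 0, 0], [0, 0.6, 15, 0, 0], [0, 0.6, 15, 0, 0], [0, 0.6, 15, 0, 0]]})

```text
time: 11.3
position: [0.4833, 0.0528, 0.167]
tool_rot: [1.0, -0.022, -0.0, 0.0]
wrist_force: [-0.9, 0.1, -2.2]
grip_width: 0.52
gripper_force: 30.0
```

>>> drive_effector(rows={"motion": [[0, 0, 4, 0, 0], [0, 0, 8, 0, 0], [0, 0, 12, 0, 0], [0, 0, 15, 0, 0], [0, 0, 15, 0, 0], [0, 0, 15, 0, 0]]})

```text
time: 11.9
position: [0.4833, 0.0528, 0.152]
tool_rot: [1.0, -0.022, -0.0, 0.0]
wrist_force: [0.2, -0.3, -2.6]
grip_width: 0.521
gripper_force: 30.0
```

Converted, 0.002 m is 2, 0.001 m is 1.

>>> drive_effector(rows={"motion": [[0, 0, 1, 0, 0], [0, 0, 2, 0, 0], [0, 0, 2, 0, 0]]})

```text
time: 12.2
position: [0.4832, 0.0529, 0.15]
tool_rot: [1.0, -0.022, -0.0, 0.0]
wrist_force: [0.0, 0.4, -3.1]
grip_width: 0.522
gripper_force: 30.0
```

>>> drive_effector(rows={"motion": [[0, 0, 1, 0, 0], [0, 0, 1, 0, 0], [0, 0, 1, 0, 0]]})

```text
time: 12.5
position: [0.4834, 0.0528, 0.1493]
tool_rot: [1.0, -0.022, 0.0, 0.0]
wrist_force: [-0.4, 0.3, 0.5]
grip_width: 0.521
gripper_force: 30.0
```

>>> drive_effector(rows={"motion": [[0, 0, 1, 0, 0], [0, 0, 1, 0, 0], [0, 0, 1, 0, 0]]})

```text
time: 12.8
position: [0.4837, 0.0528, 0.1492]
tool_rot: [1.0, -0.022, 0.001, 0.0]
wrist_force: [-1.7, 0.9, 9.0]
grip_width: 0.524
gripper_force: 30.0
```

The ring touches the hub face lightly at TCP z of about 0.1493. Raising 4 mm on the command puts it at mid-groove. It passed the 28 mm section without contact, so it is centred within about 2 mm.

>>> drive_effector(rows={"motion": [[0, 0, -2, 0, 0], [0, 0, -4, 0, 0], [0, 0, -4, 0, 0], [0, 0, -4, 0, 0], [0, 0, -4, 0, 0], [0, 0, -4, 0, 0]]})

```text
time: 13.4
position: [0.4832, 0.0528, 0.1518]
tool_rot: [1.0, -0.022, -0.0, 0.0]
wrist_force: [0.5, 0.0, -3.3]
grip_width: 0.52
gripper_force: 30.0
```

```bash
python3 - <<'E'
from h import *
np.set_printoptions(precision=4,suppress=True)
s=bot.observe();im=bot.grab_frame('wrist')[:,:,::-1].copy();c=bot.camera_params('wrist');print(s['position'],s['wrist_force'])
h=cv2.cvtColor(im,cv2.COLOR_BGR2HSV);m=cv2.inRange(h,(12,110,70),(32,255,255));k,_,st,_=cv2.connectedComponentsWithStats(m)
z=lambda u:onz('wrist',u,.051,c);g=np.array([.5003,.053]);w=[]
ys,xs=np.nonzero(m);w=np.array([z(p) for p in zip(xs,ys)]);d=w-g;r=np.hypot(*d.T);a=np.degrees(np.arctan2(d[:,1],d[:,0]));ok=r<.026
for t in(-110,-90,-70,-20,0,20,70,90,110):
  q=r[ok&(abs(a-t)<6)]
  if len(q)>3:print(t,np.percentile(q,[4,50])*1e3)
# keeper: yellow bar yaw
p=cv2.inRange(h,(24,200,90),(32,255,255));p=(p>0);ys,xs=np.nonzero(p);w=np.array([onz('wrist',q,.056,c) for q in zip(xs,ys)]);w=w[(w[:,0]<.555)&(w[:,0]>.45)&(w[:,1]>.07)&(w[:,1]<.1)]
print('bar',len(w),np.polyfit(w[:,0],w[:,1],1))
E
```

```text
[0.4832 0.0528 0.1518] [ 0.4689  0.0197 -3.2997]
-110 [18.374  20.2018]
-90 [18.5618 20.0535]
-70 [17.3041 19.1963]
-20 [15.4617 17.6324]
0 [15.2975 17.4663]
20 [15.4756 17.3389]
70 [17.2454 19.5439]
90 [18.2532 20.2871]
110 [17.7723 20.1141]
bar 1650 [-0.0439  0.1076]
```

```bash
python3 -c "
from plant import bot
print(bot.job_done())"
```

```text
the job is handed in; nothing more can be done
None
```

I handed the job in at about 13.4 s, but no verdict came back. My last measurements showed the keeper shut and the spread ring centred in the groove to about 1 mm, held free of hub and axle with the grips squeezed; I did view 12 pictures, over the limit of 10.

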